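# Press a coin capsule shut with the hand tamper

### The arm

A 7-joint arm with a two-finger parallel gripper is mounted at the origin on the work surface. World frame = base frame: x ahead of the robot, y to its left, z up, the work surface at z = 0. Lengths are in mm, angles in rad, forces in N, time in s.
With the tool pointing down it reaches from about 400 to 850 mm from the base axis. Payload 10.4 kg.
Tool frame: the origin (TCP) lies midway between the tips of the shut fingers; the grasp point (between the pads) lies 19 mm behind it (hold_point_z is the distance from the TCP to the grasp point, in mm); z points along the fingers, y is the line along which they close (so a half turn about z gives the same grasp; the last joint's range is limited). The gripper opens to 85 mm and grips with 20 to 120 N. Pads are 22 mm wide; open, the fingers measure 114 mm over their backs; the gripper's body (76 mm by 85 mm) begins 54 mm behind the grasp point. The pads swing forward as they close: fully open they stand 13 mm farther back than shut.
Start: joints at [-1.198, 0.332, -0.065, 1.46, 0.022, 1.35, -0.088], TCP at [240.956, 576.707, 231.338] pointing down, gripper open.
Joint ranges: [-2.6, 2.6], [-0.5, 2.12], [-1.47, 1.34], [0.16, 2.42], [-1.27, 4.41], [0.06, 2.06], [-2.6, 2.6]. Speed limits (rad/s): [2.22, 2.22, 2.79, 2.79, 3.14, 3.14, 3.14].

### API

Orientations are given as a unit quaternion [w, x, y, z].
In Python, from rig import sense, read_camera, calibration, close_job, hold_point_z gives the robot as it stands.
- The arm moves only by the tool move_arm, never from a script. Its argument "moves" is a list that holds one entry, the list of rows, each a list of 5 numbers: the shift along the tool's x, y, z scaled (see below), then the turn about the tool's z scaled (see below), then the opening, from 0 (shut) to 1 (fully open). A call has exactly 8 rows; each row shifts and turns the commanded pose from where the row before left it, along the tool's axes as they then stand; what a row does not reach is not made up. The controller multiplies each number of a shift by 300 mm and each number of a turn by pi/4 rad. A row lasts 1/8 s, in which the tool goes at most 62.5 mm and 10.7 degrees, less where a joint would pass 70% of its speed; a pose out of reach is approached as far as the arm can. A call with a number of a shift or a turn outside -1 to 1 is refused whole. A call with a gripper value outside its range is refused whole. The fingers move at their own pace and stop on an object; the grip force is fixed at half the most. Time passes only in rows, so rows that do not move let the fingers close, or fill a call up. It gives the time, the measured TCP pose, the force, the opening and the grip force at its end, in the units of the state.
- sense(): the state, without advancing time (a new reading comes with each control period).
- read_camera(name): name is "side" or "top"; returns the picture (420x560x3 uint8, red, green, blue); there is no depth.
- calibration(name): a dict with "camera_matrix" (3x3 intrinsics, pixels), "dist_coeffs" ([k1, k2, p1, p2, k3] as OpenCV has them; the pictures are not rectified), "rvec" (rotation vector, rad) and "tvec" (3), from world to camera coordinates, as OpenCV has them. Camera axes: x right, y down, z forward; pixel columns grow to the right and rows downward; lengths in mm; the calibration is good to about 2 mm. A picture is of the moment at which its call begins. calibration takes no time and is no camera call.
- close_job(): hands the job in; it is judged then, once.
The state is a dict: "t": time; "qpos": joint angles; "joint_velocities": joint speeds; "joint_torque": joint torques, N m; "position": TCP position; "tool_rot": TCP orientation; "wrist_force": force on the tool from outside, world axes, zero at the start; "torque": the same for the moment, N m; "gripper_width": opening from 0.0 (shut) to 1.0 (fully open); "grasp_force": force on a finger pad.
Only numpy, scipy, OpenCV 4.12 (cv2) and the standard library are available. Lean on these libraries where they do the work, as an engineer would, in place of code of your own. Each camera call takes 0.05 s, during which the arm holds its last target. There are 200 camera calls.

### The job

A coin sits in an open capsule on the sprung bed of the green press. Take the tamper that is lying on its side, stand it up on its metal pad and let go, then take it again by the handle and, with the pad level and centred on the capsule lid, press straight down until the bed bottoms out level and the lid has gone fully home. Lift off so the bed rises again, lower the tamper upright onto the middle of the cork mat and leave it there; do not push the lid with the fingers and leave the other things on the desk where they are.

Things in the scene. Friction and masses are not known exactly. Their poses are not given: they have to be found in the camera images.
- tamper_center (a point): loose tamper: square aluminium pad 60 x 60 x 10 mm with a square dark wooden handle 24 x 24 x 72 mm on its middle, 82 mm tall in all, about 130 g (varies). The point is on its axis, 41 mm above the pad's face. z runs from the pad to the handle's end; x and y are square to the handle's faces. It starts lying on its side, handle roughly away from the robot
- lid_top (a point): centre of the top of the clear round capsule lid, 50 mm across, 6 mm thick, held 4 mm above the white lower half, in the middle of the square aluminium bed (84 x 84 mm) of the fixed green press (base 110 x 110 mm). At first 62 mm above the desk; z is its normal. The bed rocks if pressed off-centre or not level
- bed (a joint): how far the press's sprung bed is pushed down: 0 up, 0.010 m bottomed out. It starts to move at about 3 N and bottoms out at about 8 N; it springs back when released
- lid (a joint): how far the capsule lid is pushed onto the lower half: 0 open, 0.004 m fully home. It is stiff and moves at about 11 N, so only after the bed has bottomed out, and it stays where it is pushed; 15 to 20 N is plenty
- mat_top (a point): centre of the top of the fixed square cork mat, 120 x 120 mm, 5 mm thick, lying on the desk; z is up, x and y along its sides
- tamper: the same tamper; origin at the centre of the pad's face, z to the handle's end. It starts on a pad edge and the handle's end, the handle sloping 14 degrees down to its end. Centre of mass 15 mm above the pad's face: with a pad edge on the desk and the handle raised over 35 degrees above level, it rocks upright by itself when let go
- follis: bystander: loose copper coin 30 mm across, 4 mm thick, origin under its centre
- crucible: bystander: white ceramic crucible, 52 mm across, 50 mm tall, origin under its centre
- ruler: bystander: boxwood ruler 160 x 28 x 5 mm, origin under its centre, x along it
- tray: bystander: brass coin tray 100 x 170 x 18 mm, origin under its centre
- tweezers: bystander: black plastic tweezers 120 mm long, 8 mm high, origin under the middle, x along them
- loupe: bystander: dark steel loupe 36 mm across, 30 mm tall, origin under its centre
- spare_capsule: bystander: closed white capsule 50 mm across, 14 mm tall, origin under its centre
Not all that is in view belongs to the job. Leave any blue look-alike of the part that bears lid_top alone. What is shaped like the tamper but purple is not meant.

How it is judged:
By the outcome, as a careful person would: the job done as asked, in the order asked, and still so for the second after the job is handed in, with the robot touching nothing.
It also fails if it takes over 70 s, if anything falls off the work surface, if the arm or the gripper's body presses on something with over 40 N, if the wrist force passes 120 N, or if a joint passes its speed limit or range.

## Working session

There is one attempt and no reset: what is moved stays moved. The work goes in short steps, Python scripts to look and compute and a tool call to move; the robot and the scene stay as the last step left them, time stands still between calls to the robot, and variables do not carry over. Pictures are saved under pics/ and viewed, at most 12 in all, crops included, and the job is handed in when it is done.

Besides the shell and the picture viewer there is one more tool, called as a command line: name --argument value ..., lists and objects as JSON in quotes. move_arm: Moves the arm, as the interface text tells. Shifts and turns lie within -1 to 1; 1 stands for 300 mm of shift or pi/4 rad of turn. Its arguments: {"type":"object","properties":{"moves":{"type":"array"}},"required":["moves"]}

```bash
mkdir -p pics; ls
cat > h.py <<'E'
import numpy as np, cv2
from rig import *
def proj(name,P):
    c=calibration(name);p,_=cv2.projectPoints(np.float64(P).reshape(-1,3),np.float64(c["rvec"]),np.float64(c["tvec"]),np.float64(c["camera_matrix"]),np.float64(c["dist_coeffs"]));return p.reshape(-1,2)
def ray(name,uv):
    c=calibration(name);n=cv2.undistortPoints(np.float64(uv).reshape(-1,1,2),np.float64(c["camera_matrix"]),np.float64(c["dist_coeffs"])).reshape(-1,2)
    R=cv2.Rodrigues(np.float64(c["rvec"]))[0];o=-R.T@np.float64(c["tvec"]).reshape(3)
    d=np.c_[n,np.ones(len(n))]@R;return o,d/np.linalg.norm(d,axis=1)[:,None]
def atz(name,uv,z):
    o,d=ray(name,uv);return o+d*((z-o[2])/d[:,2])[:,None]
def tri(uv1,uv2,n1="side",n2="top"):
    o1,d1=ray(n1,uv1);o2,d2=ray(n2,uv2);out=[]
    for a,b in zip(d1,d2):
        s=np.linalg.lstsq(np.c_[a,-b],o2-o1,rcond=None)[0];p,q=o1+a*s[0],o2+b*s[1];out.append(np.r_[(p+q)/2,np.linalg.norm(p-q)])
    return np.array(out)
def snap(name,f,crop=None,k=1):
    im=read_camera(name)
    if crop: x0,x1,y0,y1=crop;im=im[y0:y1,x0:x1]
    cv2.imwrite("pics/"+f,cv2.resize(im[...,::-1],None,fx=k,fy=k,interpolation=cv2.INTER_CUBIC))
E
python3 - <<'E'
from h import *
print(sense(),hold_point_z)
a=read_camera("side");b=read_camera("top")
cv2.imwrite("pics/side.png",a[...,::-1]);cv2.imwrite("pics/top.png",b[...,::-1])
for n in("side","top"):
    o,d=ray(n,[[280,210]]);print(n,o,d)
E
```

```text
pics
{'t': 0.0, 'qpos': array([-1.19760379,  0.332872  , -0.06465341,  1.46099947,  0.02160289,
        1.34986382, -0.08848499]), 'joint_velocities': array([ 9.20802005e-06, -2.04393670e-04, -3.96495483e-04,  1.71086476e-03,
        3.67561367e-04, -2.61402618e-03,  4.14544515e-04]), 'joint_torque': array([-1.84438568e-04, -6.25441933e+01,  4.97520610e-02, -3.91623509e+01,
        1.64504070e-02,  9.73491522e-03,  2.14178959e-05]), 'position': array([240.84453178, 576.3099131 , 230.48796348]), 'tool_rot': array([-9.99062313e-05,  1.96610080e-01,  9.80481490e-01, -7.16805311e-04]), 'wrist_force': array([-0.28042103,  0.16486866,  0.39845331]), 'torque': array([ 6.34224641e-05, -3.07079958e-02,  3.25306777e-02]), 'grasp_force': 0.0, 'gripper_width': 0.9995575738086131} 18.700000000000003
side [-172.30274744 -729.97323876 1194.90925778] [[ 0.44670152  0.49327573 -0.74641597]]
top [ 406.81235704   33.54356545 1167.93909443] [[ 0.07492318 -0.00991721 -0.99713999]]
```

View pics/side.png

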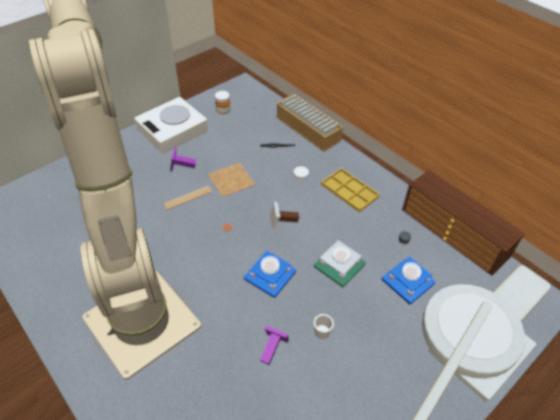

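View pics/top.png

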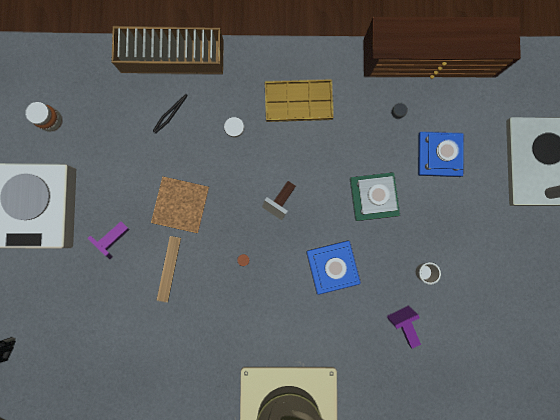

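The side view shows the tamper at about (287,214), the green press at (340,262) and the mat at (232,180). In the top view they are at (281,200), (376,196) and (180,204). The blue presses and purple tampers are decoys. Next I'll make zoomed tiles to get exact pixels.

Run:
```python
import cv2,numpy as np
a=cv2.imread("pics/side.png");b=cv2.imread("pics/top.png")
def t(im,cx,cy,w):
    h=int(w*.75);c=im[cy-h//2:cy-h//2+h,cx-w//2:cx-w//2+w];o=cv2.resize(c,(400,300),interpolation=cv2.INTER_CUBIC);k=400/w
    for i in range(0,w,10):
        for j in range(0,h,10): 
            u,v=cx-w//2+i,cy-h//2+j
            if u%1==0: cv2.circle(o,(int((i+.5)*k),int((j+.5)*k)),1,(0,255,255),-1)
    print(cx-w//2,cy-h//2,k);return o
m=np.vstack([np.hstack([t(a,286,214,50),t(b,281,200,50)]),np.hstack([t(a,340,262,70),t(b,376,196,70)])])
cv2.imwrite("pics/m1.png",m)
```

```text
261 196 8.0
256 182 8.0
305 236 5.714285714285714
341 170 5.714285714285714
```

View pics/m1.png

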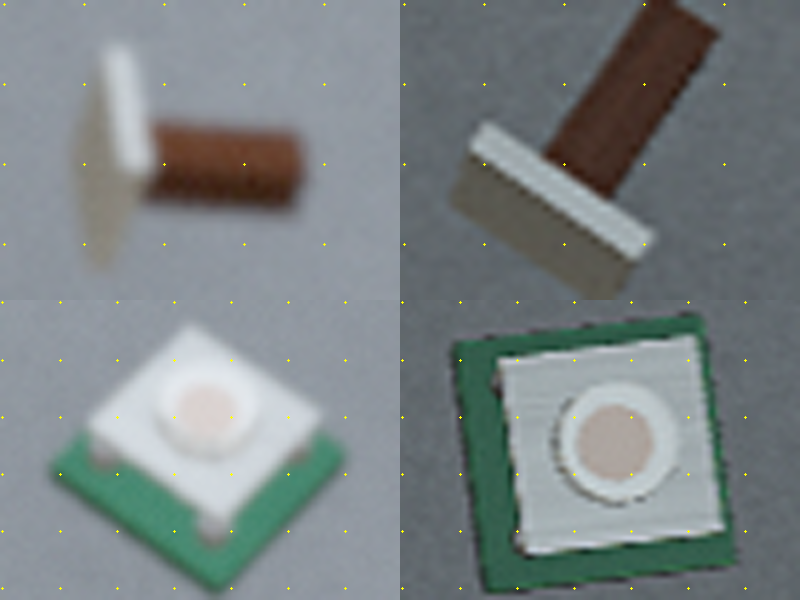

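Tiles show the tamper lying on its side: the upper narrow pad face is seen from side at tile (105,48)–(155,163) and from top at (470,148)–(655,235). The bed corners and the lid centre, side (207,410) and top (617,442), are clear. Now I'll compute positions.

Run:
```python
from h import *
np.set_printoptions(precision=1,suppress=True)
T=lambda p,u,v,k:np.float64(p)/k+[u-.5,v-.5]
s=T([[105,48],[128,45],[122,170],[155,163]],261,196,8);t=T([[70,148],[87,122],[238,260],[255,235]],256,182,8)
print("pad\n",tri(s,t))
hs=T([[302,135],[295,212]],261,196,8)
print("handle end lines side, z=30..10",atz("side",hs,20))
print("handle end right top z 26",atz("top",T([[320,32]],256,182,8),24))
s=T([[190,25],[325,115],[222,225],[85,120],[207,110]],305,236,400/70);t=T([[100,65],[297,35],[325,225],[127,255],[217,142]],341,170,400/70)
P=tri(s,t);print("bed\n",P,P[:4].mean(0))
for n in("side","top"):
    im=cv2.imread(f"pics/{n}.png").astype(int);b,g,r=im[...,0],im[...,1],im[...,2]
    m=((r-b>45)).astype(np.uint8);nl,lab,st,ce=cv2.connectedComponentsWithStats(m)
    u,v=(232,180) if n=="side" else (180,204)
    mm=cv2.morphologyEx(m,cv2.MORPH_CLOSE,np.ones((5,5)))
    nl,lab,st,ce=cv2.connectedComponentsWithStats(mm);l=lab[v,u]
    c=cv2.findContours((lab==l).astype(np.uint8),0,2)[0][0];q=cv2.approxPolyDP(c,6,True).reshape(-1,2).astype(float)
    print(n,st[l],q.tolist(),ce[l]);w=atz(n,q,5);print(w[:,:2],"centroid",atz(n,[ce[l]],5))
    if n=="top": ct=ce[l]
    else: cs=ce[l]
print(tri([cs],[ct]))
```

```text
pad
 [[514.4  59.7  59.9   1.6]
 [522.1  54.8  60.3   1.3]
 [480.9   9.8  57.1   0.3]
 [489.6   3.8  59.7   3.9]]
handle end lines side, z=30..10 [[567.8   2.   20. ]
 [539.  -25.4  20. ]]
handle end right top z 26 [[553.6 -15.8  24. ]]
bed
 [[ 564.5 -167.5   46.7    4.1]
 [ 577.4 -251.1   44.5    2. ]
 [ 495.4 -262.1   38.7    1.5]
 [ 482.6 -177.    47.7    1. ]
 [ 530.1 -214.4   52.7    1. ]] [ 530.  -214.4   44.4    2.1]
side [209 163  45  33 869] [[238.0, 163.0], [209.0, 174.0], [222.0, 195.0], [253.0, 184.0]] [230.8 179.3]
[[572.6 315.2]
 [464.  335.7]
 [438.8 228.4]
 [547.7 202.1]] centroid [[504.8 267.8   5. ]]
top [ 151  177   58   56 2289] [[162.0, 177.0], [151.0, 222.0], [197.0, 232.0], [208.0, 187.0]] [179.5 204.4]
[[575.3 317.6]
 [462.6 341.7]
 [438.3 227.6]
 [550.9 202.5]] centroid [[506.8 272.5   5. ]]
[[507.8 273.4  -1.2   1.3]]
```

move_arm --moves '[[[0, 0, 0, 0.23, 1], [0, 0, 0, 0.23, 1], [0, 0, 0, 0.23, 1], [0, 0, 0, 0.23, 1], [0, 0, 0, 0.23, 1], [0, 0, 0, 0.23, 1], [0, 0, 0, 0.23, 1], [0, 0, 0, 0.23, 1]]]'

```text
t: 1.1
position: [240.8, 576.5, 230.8]
tool_rot: [0.0, 0.798, 0.603, -0.0]
wrist_force: [0.3, -0.1, 0.5]
gripper_width: 1.001
grasp_force: 0.0
```

```bash
cat >> h.py <<'E'
from scipy.spatial.transform import Rotation as Ro
def go(target,yaw):
    "turn (units, first) then tool-axes shift (units) to world target with tool y at world yaw (deg)"
    s=sense();q=s["tool_rot"];R=Ro.from_quat([q[1],q[2],q[3],q[0]]).as_matrix()
    y0=np.degrees(np.arctan2(R[1,1],R[0,1]));dy=(yaw-y0+180)%360-180
    a=np.radians(yaw);y=np.array([np.cos(a),np.sin(a),0]);z=np.array([0,0,-1.]);x=np.cross(y,z)
    d=np.array(target)-s["position"]
    print("t",s["t"],"pos",s["position"].round(1),"yaw",y0.round(2),"tiltz",R[:,2].round(4),"w",s["gripper_width"].round(3),"F",s["wrist_force"].round(1),"q7",s["qpos"][6].round(2))
    print("turn units",round(-dy/45,4),"shift units",(np.array([x@d,y@d,z@d])/300).round(4),"mm",np.array([x@d,y@d,z@d]).round(1))
E
python3 - <<'E'
from h import *
go([478.5,47.1,110],-33.2)
E
```

```text
Traceback (most recent call last):
  File "h.py", line 27, in go
    print("t",s["t"],"pos",s["position"].round(1),"yaw",y0.round(2),"tiltz",R[:,2].round(4),"w",s["gripper_width"].round(3),"F",s["wrist_force"].round(1),"q7",s["qpos"][6].round(2))
                                                                                                ^^^^^^^^^^^^^^^^^^^^^^^^
AttributeError: 'float' object has no attribute 'round'
```

```bash
sed -i 's/s\["gripper_width"\].round(3)/round(s["gripper_width"],3)/' h.py
python3 - <<'E'
from h import *
go([478.5,47.1,110],-33.2)
E
```

```text
t 1.1 pos [240.8 576.5 230.8] yaw -15.82 tiltz [-3.e-04 -8.e-04 -1.e+00] w 1.001 F [ 0.3 -0.1  0.5] q7 -1.49
turn units 0.3863 shift units [-1.0428  1.6291  0.4028] mm [-312.8  488.7  120.8]
```

move_arm --moves '[[[0, 0, 0, 0.193, 1], [0, 0, 0, 0.193, 1], [-0.1, 0.155, 0, 0, 1], [-0.1, 0.155, 0, 0, 1], [-0.1, 0.155, 0, 0, 1], [-0.1, 0.155, 0, 0, 1], [-0.1, 0.155, 0, 0, 1], [-0.1, 0.155, 0, 0, 1]]]'

```text
t: 2.1
position: [378.1, 272.3, 231.1]
tool_rot: [-0.0, 0.878, 0.478, -0.0]
wrist_force: [1.1, -0.2, 0.7]
gripper_width: 1.002
grasp_force: 0.0
```

Run:
```python
from h import *
go([478.5,47.1,110],-33.2)
```

```text
t 2.1 pos [378.1 272.3 231.1] yaw -32.85 tiltz [-2.e-04  1.e-04 -1.e+00] w 1.002 F [ 1.1 -0.2  0.7] q7 -1.31
turn units 0.0078 shift units [-0.4448  0.691   0.4038] mm [-133.5  207.3  121.1]
```

move_arm --moves '[[[-0.089, 0.138, 0, 0, 1], [-0.089, 0.138, 0, 0, 1], [-0.089, 0.138, 0, 0, 1], [-0.089, 0.138, 0, 0, 1], [-0.089, 0.138, 0.1, 0, 1], [0, 0, 0.15, 0, 1], [0, 0, 0.15, 0, 1], [0, 0, 0, 0, 1]]]'

```text
t: 3.1
position: [477.0, 49.0, 109.0]
tool_rot: [-0.0, 0.878, 0.478, -0.003]
wrist_force: [0.2, 0.3, 0.3]
gripper_width: 0.996
grasp_force: 0.0
```

Run:
```python
from h import *
go([478.5,47.1,38],-33.2)
a=read_camera("side")[150:270,200:360];b=read_camera("top")[130:250,200:360]
cv2.imwrite("pics/m2.png",cv2.resize(np.hstack([a,b])[...,::-1],(800,300),interpolation=cv2.INTER_CUBIC))
```

```text
t 3.1 pos [477.  49. 109.] yaw -32.87 tiltz [-0.0055 -0.0027 -1.    ] w 0.996 F [0.2 0.3 0.3] q7 -0.68
turn units 0.0073 shift units [-0.0024  0.0077  0.2366] mm [-0.7  2.3 71. ]
```

View pics/m2.png

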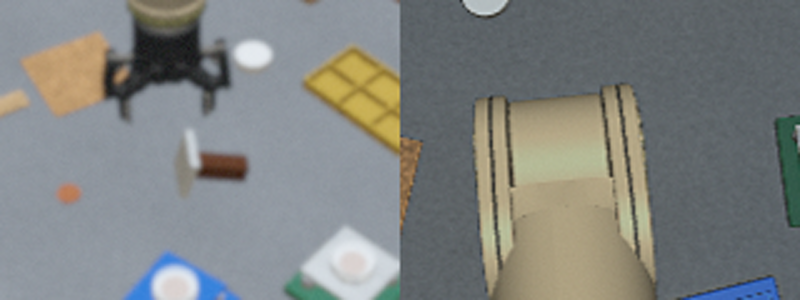

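The side view shows the open gripper above the tamper, its right fingertip at about (241.6,174), with the pad and handle unchanged. The top view is blocked by the arm. I'll check the tip height by projection before lowering.

Run:
```python
from h import *
h=np.array([.84,-.543,0])
for sg in(42.5,50,57,-42.5,-50,-57):
    for z in(109,122): print(sg,z,proj("side",np.array([477,49,z])+sg*h).round(1))
```

```text
42.5 109 [[280.4 197. ]]
42.5 122 [[280.5 193.9]]
50 109 [[282.9 196.7]]
50 122 [[283.  193.7]]
57 109 [[285.2 196.5]]
57 122 [[285.3 193.5]]
-42.5 109 [[252.  199.7]]
-42.5 122 [[251.8 196.7]]
-50 109 [[249.4 199.9]]
-50 122 [[249.3 196.9]]
-57 109 [[247.1 200.2]]
-57 122 [[246.9 197.1]]
```

move_arm --moves '[[[-0.002, 0.008, 0.08, 0.007, 1], [0, 0, 0.08, 0, 1], [0, 0, 0.063, 0, 1], [0, -0.02, 0, 0, 1], [0, -0.025, 0, 0, 1], [0, -0.025, 0, 0, 1], [0, -0.025, 0, 0, 1], [0, -0.02, 0, 0, 1]]]'

```text
t: 4.2
position: [454.0, 67.1, 46.8]
tool_rot: [0.0, 0.88, 0.476, 0.003]
wrist_force: [-1.3, -3.5, 16.0]
gripper_width: 0.999
grasp_force: 8.1
```

Run:
```python
from h import *
go([478.5,47.1,42],-33.2)
a=read_camera("side")[170:245,235:335]
cv2.imwrite("pics/m3.png",cv2.resize(a[...,::-1],(600,450),interpolation=cv2.INTER_CUBIC))
```

```text
t 4.2 pos [454.   67.1  46.8] yaw -33.18 tiltz [ 0.0049  0.0015 -1.    ] w 0.999 F [-1.3 -3.5 16. ] q7 -0.69
turn units 0.0005 shift units [-0.0112  0.1049  0.016 ] mm [-3.3 31.5  4.8]
```

View pics/m3.png

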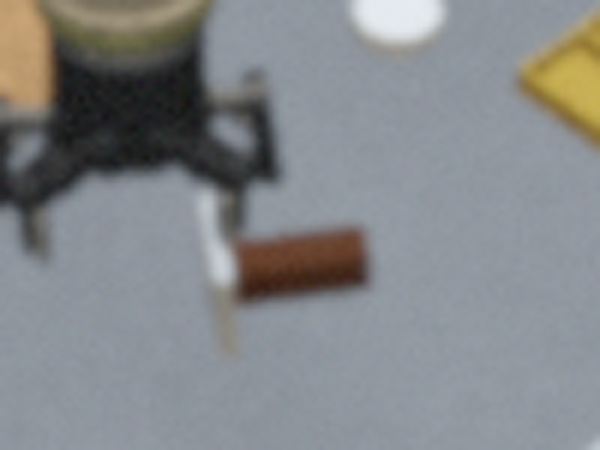

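The side view shows the tamper has tipped from −14° to just past level. The 16 N upward reading suggests the fingertip is bearing on the handle, so I'll raise a little and keep pushing.

move_arm --moves '[[[0, 0, -0.03, 0, 1], [0, -0.015, 0, 0, 1], [0, -0.02, 0, 0, 1], [0, -0.02, 0, 0, 1], [0, -0.02, 0, 0, 1], [0, -0.01, 0, 0, 1], [0, 0, 0, 0, 1], [0, 0, 0, 0, 1]]]'

```text
t: 5.25
position: [430.8, 80.7, 53.4]
tool_rot: [0.0, 0.88, 0.476, 0.0]
wrist_force: [-0.4, 0.1, 0.1]
gripper_width: 1.0
grasp_force: 0.0
```

Run:
```python
from h import *
go([478.5,47.1,42],-33.2)
a=read_camera("side")[170:245,235:335]
cv2.imwrite("pics/m4.png",cv2.resize(a[...,::-1],(600,450),interpolation=cv2.INTER_CUBIC))
```

```text
t 5.25 pos [430.8  80.7  53.4] yaw -33.17 tiltz [ 1.e-04  0.e+00 -1.e+00] w 1.0 F [-0.4  0.1  0.1] q7 -0.78
turn units 0.0008 shift units [-0.0066  0.1943  0.0381] mm [-2.  58.3 11.4]
```

View pics/m4.png

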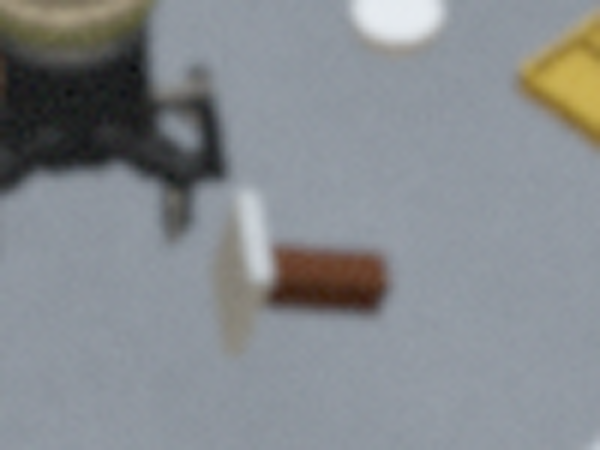

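The tamper fell back on its side because the finger slid over the pad's top edge, so the open tip is about 13 mm above the TCP. The pad top corners are now at tile (237,190), (260,190), (250,287) and (275,277). I'll re-measure and push lower.

Run:
```python
from h import *
T=lambda p:np.float64(p)/6+[234.5,169.5]
f=atz("side",T([[237,190],[250,287]]),60.6);g=atz("side",T([[260,190],[275,277]]),58.2)
print(f,g);d1=f[1]-f[0];d2=g[1]-g[0];print(np.linalg.norm(d1),np.linalg.norm(d2))
for d in(d1,d2): print("h yaw",np.degrees(np.arctan2(d[0]*-1*-1,-d[1]))-0, np.degrees(np.arctan2(d[1],d[0]))+90)
# model-fit: project the full model, min over x,y,yaw against tile points incl. handle end
from scipy.optimize import least_squares
c,s=np.cos(np.radians(14)),np.sin(np.radians(14))
M=np.array([[0,30,30],[10,30,30],[0,-30,30],[10,-30,30],[82,12,12],[82,-12,-12]]) # s, left, r
ob=T([[237,190],[260,190],[250,287],[275,277],[387,253],[380,312]])
def W(p):
    a=np.radians(p[2]);h=np.array([np.cos(a),np.sin(a),0]);l=np.array([-h[1],h[0],0]);ax=c*h-[0,0,s];u=s*h+[0,0,c]
    return np.r_[p[:2],31.5]+M[:,:1]*ax+M[:,1:2]*l+M[:,2:]*u
r=least_squares(lambda p:(proj("side",W(p))-ob).ravel(),[485,40,-33]);print("face centre,yaw",r.x,r.fun.round(1))
p=r.x;a=np.radians(p[2]);h=np.array([np.cos(a),np.sin(a)])
tgt=p[:2]+h*(17+10-42.5);print("tcp target",tgt)
go([*tgt,33],p[2])
```

```text
[[516.45426889  59.05485452  60.6       ]
 [478.44679402   4.9541924   60.6       ]] [[526.92781664  53.06031029  58.2       ]
 [493.70563095   3.39519546  58.2       ]]
66.11694025322778 59.75229915151445
h yaw -35.08928900698808 -35.08928900698808
h yaw -33.77951307871889 -33.77951307871891
face centre,yaw [494.09658765  36.95077618 -33.21254194] [ 0.2  0.2 -0.5  0.4  0.7 -1.4 -0.3  0.5 -0.2 -0.3  0.   0.7]
tcp target [481.12859894  45.44084502]
t 5.3 pos [430.8  80.6  53.4] yaw -33.18 tiltz [ 1.e-04 -0.e+00 -1.e+00] w 1.0 F [ 0.4 -0.2 -0.3] q7 -0.78
turn units 0.0008 shift units [-0.0063  0.2045  0.068 ] mm [-1.9 61.4 20.4]
```

move_arm --moves '[[[0, 0, -0.03, 0, 1], [-0.003, 0.1, 0, 0, 1], [-0.003, 0.105, 0, 0, 1], [0, 0, 0.05, 0, 1], [0, 0, 0.048, 0, 1], [0, 0, 0, 0, 1], [0, -0.025, 0, 0, 1], [0, -0.025, 0, 0, 1]]]'

```text
t: 6.3
position: [468.2, 54.4, 33.3]
tool_rot: [-0.0, 0.879, 0.476, 0.0]
wrist_force: [0.0, 0.4, 0.4]
gripper_width: 0.997
grasp_force: 0.1
```

move_arm --moves '[[[0, -0.025, 0, 0, 1], [0, -0.025, 0, 0, 1], [0, -0.025, 0, 0, 1], [0, -0.025, 0, 0, 1], [0, -0.025, 0, 0, 1], [0, -0.025, 0, 0, 1], [0, -0.025, 0, 0, 1], [0, 0, 0, 0, 1]]]'

```text
t: 7.3
position: [424.2, 83.0, 33.0]
tool_rot: [-0.0, 0.879, 0.476, -0.0]
wrist_force: [-1.7, -0.1, 2.8]
gripper_width: 1.0
grasp_force: 1.2
```

Run:
```python
from h import *
go([478.5,47.1,42],-33.2)
a=read_camera("side")[160:250,225:345]
cv2.imwrite("pics/m5.png",cv2.resize(a[...,::-1],(720,540),interpolation=cv2.INTER_CUBIC))
```

```text
t 7.3 pos [424.2  83.   33. ] yaw -33.12 tiltz [-4.e-04  5.e-04 -1.e+00] w 1.0 F [-1.7 -0.1  2.8] q7 -0.76
turn units 0.0018 shift units [-0.001   0.2171 -0.03  ] mm [-0.3 65.1 -9. ]
```

View pics/m5.png

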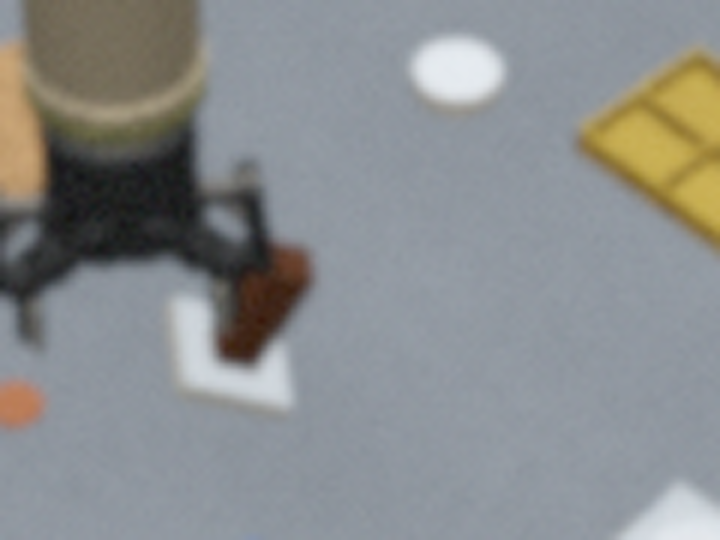

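The tamper is now tipped well past 35°, with its handle leaning on the finger's outer side. Backing the finger away lets it rock upright.

move_arm --moves '[[[0, -0.035, 0, 0, 1], [0, -0.035, -0.01, 0, 1], [0, -0.02, -0.02, 0, 1], [0, 0, -0.1, 0, 1], [0, 0, -0.15, 0, 1], [0, 0, -0.15, 0, 1], [-0.05, -0.1, -0.15, 0, 1], [-0.1, -0.1, 0, 0, 1]]]'

```text
t: 8.35
position: [328.1, 93.1, 210.2]
tool_rot: [0.0, 0.88, 0.476, 0.003]
wrist_force: [-1.4, -0.3, -0.1]
gripper_width: 0.998
grasp_force: 0.0
```

Run:
```python
from h import *
go([450,63,200],-33.2)
a=read_camera("side")[165:240,235:335];b=read_camera("top")[165:240,235:335]
k=lambda a:cv2.resize(a[...,::-1],(400,300),interpolation=cv2.INTER_CUBIC)
cv2.imwrite("pics/m6.png",np.hstack([k(a),k(b)]))
```

```text
t 8.35 pos [328.1  93.1 210.2] yaw -33.19 tiltz [ 0.0055  0.0027 -1.    ] w 0.998 F [-1.4 -0.3 -0.1] q7 -1.19
turn units 0.0001 shift units [0.1384 0.395  0.0341] mm [ 41.5 118.5  10.2]
```

View pics/m6.png

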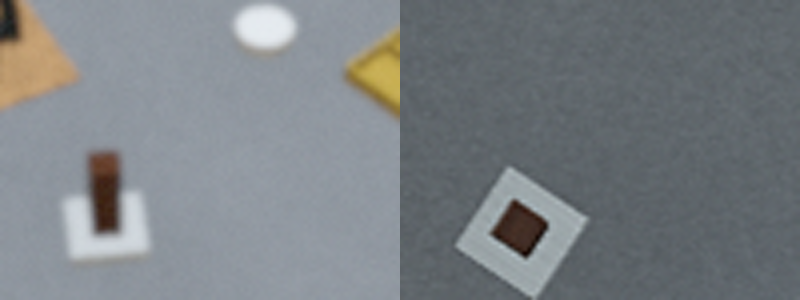

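It now stands upright. The pad corners are at side tile (63,198), (142,191), (150,252), (70,261) and top tile (110,166), (188,217), (136,297), (56,244). I'll fit its pose and refine the lid position.

Run:
```python
from h import *
from scipy.optimize import least_squares
T=lambda p:np.float64(p)/4+[234.5,164.5]
O={"top":T([[110,166],[188,217],[136,297],[56,244],[115,200],[148,222],[128,257],[92,234]]),
   "side":T([[63,198],[142,191],[150,252],[70,261]])}
print("pad z check",tri(O["side"][[1,2,0,3]],O["top"][[1,2,0,3]]),tri(O["side"],O["top"][[0,1,2,3]]))
def W(p,n):
    a=np.radians(p[2]);R=np.array([[np.cos(a),-np.sin(a)],[np.sin(a),np.cos(a)]])
    c=np.array([[1,1],[1,-1],[-1,-1],[-1,1]])
    P=np.r_[np.c_[30*c@R.T+p[:2],[10]*4],np.c_[12*c@R.T+p[:2],[82]*4]];return P[:n]
for ns in(["top"],["side"],["top","side"]):
    r=least_squares(lambda p:np.concatenate([(proj(n,W(p,len(O[n])))-O[n]).ravel() for n in ns]),[440,65,-33 if 1 else 0]);print(ns,r.x.round(1),r.fun.round(1))
# lid from the first pictures
Q=lambda p:np.float64(p)/(400/70)+[340.5,169.5]
print("lid top-cam z62",atz("top",Q([[217,142]]),62),"z56",atz("top",Q([[217,142]]),56), "side",atz("side",np.array([[207/(400/70)+304.5,110/(400/70)+235.5]]),62))
im=cv2.imread("pics/top.png").astype(int);
g=((im[...,1]-im[...,2]>15)&(im[...,1]-im[...,0]>5)).astype(np.uint8);g[:,:340]=0;g[:,410:]=0
pts=np.argwhere(g)[:,::-1].astype(np.float32);print(len(pts),pts.min(0),pts.max(0))
```

```text
pad z check [[467.58099957  19.54923526  79.05280482   1.45477417]
 [444.89484145  30.56130693  15.92081538  59.65976699]
 [478.29137924  83.1467074   13.60289681  59.62203007]
 [459.43034856 103.92309182 -74.46021396   2.65375818]] [[478.29137924  83.1467074   13.60289681  59.62203007]
 [467.58099957  19.54923526  79.05280482   1.45477417]
 [444.89484145  30.56130693  15.92081538  59.65976699]
 [459.43034856 103.92309182 -74.46021396   2.65375818]]
['top'] [462.2  58.5 -33.1] [-0.2 -0.1  0.5  0.4  0.2  0.7 -0.   0.6 -0.1 -0.5  0.2 -0.3 -0.5 -0.4
 -0.1 -0.4]
['side'] [462.5  57.4  56.1] [ 0.3  0.4 -0.4  0.5 -0.2 -0.2  0.3 -0.7]
['top', 'side'] [462.4  58.3  -8.8] [ -6.7   2.7  -2.3  -6.2   6.8  -2.3   2.9   7.1  -2.9   0.6  -0.9  -3.2
   2.4  -1.8   1.2   2.3  13.9  -3.3   4.2  10.8 -14.5   3.4  -4.3 -11.5]
lid top-cam z62 [[ 528.66508065 -212.02041172   62.        ]] z56 [[ 529.32616257 -213.35265856   56.        ]] side [[ 524.80191701 -218.84707118   62.        ]]
734 [350. 172.] [400. 328.]
```

move_arm --moves '[[[0.037, 0.11, 0, 0, 1], [0.037, 0.11, 0, 0, 1], [0.037, 0.11, 0, 0, 1], [0.037, 0.108, 0, 0, 1], [0, 0, 0.14, 0, 1], [0, 0, 0.12, 0, 1], [0, 0, 0, 0, 1], [0, 0, 0, 0, 1]]]'

```text
t: 9.45
position: [462.3, 57.8, 130.3]
tool_rot: [0.0, 0.88, 0.476, 0.001]
wrist_force: [-0.2, -0.5, 0.5]
gripper_width: 1.003
grasp_force: 0.0
```

Run:
```python
from h import *
go([462.3,58.1,28],-33.1)
```

```text
t 9.45 pos [462.3  57.8 130.3] yaw -33.17 tiltz [ 1.3e-03  2.0e-04 -1.0e+00] w 1.003 F [-0.2 -0.5  0.5] q7 -0.75
turn units -0.0016 shift units [ 0.001  -0.0006  0.341 ] mm [  0.3  -0.2 102.3]
```

move_arm --moves '[[[0, 0, 0.12, 0, 1], [0, 0, 0.12, 0, 1], [0, 0, 0.1, 0, 1], [0, 0, 0, 0, 1], [0, 0, 0, 0, 0], [0, 0, 0, 0, 0], [0, 0, 0, 0, 0], [0, 0, 0, 0, 0]]]'

```text
t: 10.45
position: [462.0, 58.0, 27.7]
tool_rot: [-0.0, 0.879, 0.476, 0.001]
wrist_force: [-0.8, -0.1, 6.7]
gripper_width: 0.272
grasp_force: 59.0
```

Run:
```python
from h import *
go([530,-214.4,110],-33.1)
```

```text
t 10.45 pos [462.   58.   27.7] yaw -33.16 tiltz [ 8.e-04  9.e-04 -1.e+00] w 0.272 F [-0.8 -0.1  6.7] q7 -0.58
turn units -0.0012 shift units [-0.6368  0.6859 -0.2744] mm [-191.1  205.8  -82.3]
```

move_arm --moves '[[[0, 0, -0.06, 0, 0], [0, 0, -0.14, 0, 0], [0, 0, -0.14, 0, 0], [-0.1, 0.108, 0, 0, 0], [-0.13, 0.14, 0, 0, 0], [-0.13, 0.14, 0, 0, 0], [-0.13, 0.14, 0, 0, 0], [-0.1, 0.108, 0, 0, 0]]]'

```text
t: 11.45
position: [524.4, -197.1, 129.0]
tool_rot: [0.0, 0.88, 0.476, -0.0]
wrist_force: [0.3, 0.9, -0.9]
gripper_width: 0.273
grasp_force: 59.2
```

move_arm --moves '[[[-0.046, 0.05, 0, 0, 0], [0, 0, 0, 0, 0], [0, 0, 0, 0, 0], [0, 0, 0, 0, 0], [0, 0, 0, 0, 0], [0, 0, 0, 0, 0], [0, 0, 0, 0, 0], [0, 0, 0, 0, 0]]]'

```text
t: 12.45
position: [529.4, -214.5, 129.0]
tool_rot: [-0.0, 0.879, 0.476, 0.0]
wrist_force: [0.5, -0.4, -2.0]
gripper_width: 0.275
grasp_force: 59.3
```

Run:
```python
from h import *
go([530,-214.4,100],-33.1);print(sense()["torque"].round(3))
a=read_camera("side")[200:305,280:420];b=read_camera("top")[145:250,306:446]
k=lambda a:cv2.resize(a[...,::-1],(800,600),interpolation=cv2.INTER_CUBIC)
cv2.imwrite("pics/m7.png",k(a));cv2.imwrite("pics/m7b.png",k(b))
```

```text
t 12.45 pos [ 529.4 -214.5  129. ] yaw -33.16 tiltz [ 0.e+00  1.e-04 -1.e+00] w 0.275 F [ 0.5 -0.4 -2. ] q7 0.02
turn units -0.0013 shift units [0.0014 0.0014 0.0966] mm [ 0.4  0.4 29. ]
[-0.097 -0.    -0.002]
```

View pics/m7.png

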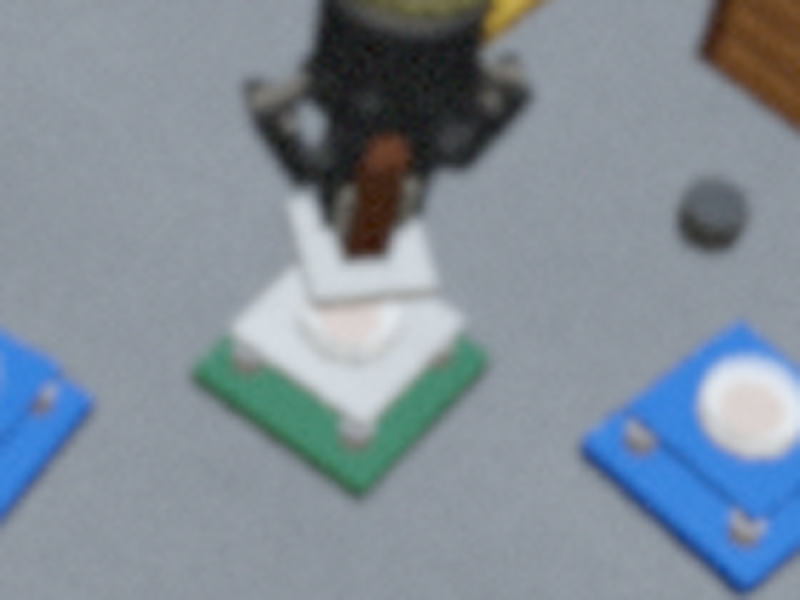

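The side view shows the tamper held above the press. Its pad corners are near tile (288,200), (438,290) and (312,302), and the handle looks slightly leaned. I'll compare with the projected upright pose.

Run:
```python
from h import *
from scipy.optimize import least_squares
s=800/140;T=lambda p:(np.float64(p)+.5)/s+[279.5,199.5]
B=np.array([529.7,-214.4,101.3])
a=np.radians(-33.16);h=np.array([np.cos(a),np.sin(a),0]);l=np.array([-h[1],h[0],0]);up=np.array([0,0,1.])
M=np.array([[-30,30,10],[-30,-30,10],[30,-30,10],[30,30,10],[-30,-30,0],[-12,-12,10],[12,-12,10],[-12,12,82],[0,0,82],[0,0,10]])
def W(rot=(0,0,0),d=(0,0,0)):
    P=M-[0,0,45];P=Ro.from_rotvec(rot).apply(P@np.array([h,l,up]))+B+[0,0,45]+np.array(d);return P
for n,p,q in zip(M,proj("side",W()),(proj("side",W())-[279.5,199.5])*s): print(n,q.round())
# 1-dof tilt about the finger line (h) and lateral, with observed corners: left, bottom, right
ob=T([[288,200],[312,300],[438,288]]);
best=[]
for order in([0,1,2],[3,0,1],[1,2,3]):
    r=least_squares(lambda v:(proj("side",W(v[0]*h+v[1]*l,v[2:5]))[order]-ob).ravel(),np.zeros(5));print(order,np.degrees(r.x[:2]).round(1),r.x[2:].round(1),r.cost.round(2))
```

```text
[-30  30  10] [287. 201.]
[-30 -30  10] [313. 299.]
[ 30 -30  10] [437. 286.]
[30 30 10] [407. 189.]
[-30 -30   0] [311. 312.]
[-12 -12  10] [342. 266.]
[ 12 -12  10] [391. 260.]
[-12  12  82] [347. 130.]
[ 0  0 82] [378. 147.]
[ 0  0 10] [361. 243.]
[0, 1, 2] [0.9 0.7] [-6.9 -6.3 10.8] 0.03
[3, 0, 1] [-38.7 215.5] [ 1135.6   874.3 -1915.6] 177.66Traceback (most recent call last):
  File "<stdin>", line 14, in <module>
    return func(*args, **kwargs)
    result = trf(vector_fun.fun, vector_fun.jac, x0, f0, J0, lb, ub, ftol, xtol,
                 gtol, max_nfev, x_scale, loss_function, tr_solver,
                 tr_options.copy(), verbose, callback=callback_wrapped)
    return trf_no_bounds(
        fun, jac, x0, f0, J0, ftol, xtol, gtol, max_nfev, x_scale,
        loss_function, tr_solver, tr_options, verbose, callback=callback)
    J = jac(x)
    self._update_jac()
    ~~~~~~~~~~~~~~~~^^
    self.J = self.jac_wrapped(xp_copy(self.x), f0=self.f)
             ~~~~~~~~~~~~~~~~^^^^^^^^^^^^^^^^^^^^^^^^^^^^
    J, dct = approx_derivative(
             ~~~~~~~~~~~~~~~~~^
        self.fu
[... 418 characters left out ...]
[f_eval - f0 for f_eval in f_evals]
                                    ^^^^^^^
    f = np.atleast_1d(self.fun(x, *self.args, **self.kwargs))
                      ~~~~~~~~^^^^^^^^^^^^^^^^^^^^^^^^^^^^^^
    return np.atleast_1d(self.fun(x))
                         ~~~~~~~~^^^
    return self.f(x, *self.args, **self.kwargs)
           ~~~~~~^^^^^^^^^^^^^^^^^^^^^^^^^^^^^^
  File "<stdin>", line 14, in <lambda>
  File "h.py", line 4, in proj
    c=calibration(name);p,_=cv2.projectPoints(np.float64(P).reshape(-1,3),np.float64(c["rvec"]),np.float64(c["tvec"]),np.float64(c["camera_matrix"]),np.float64(c["dist_coeffs"]));return p.reshape(-1,2)
ValueError: time passes only in moves, steps and waits
```

The projection of a level, centred tamper matches the picture to about 0.3 px, so it's upright and over the lid. I'll go down gently while watching the force.

move_arm --moves '[[[0.0014, 0.0014, 0.05, 0, 0], [0, 0, 0.05, 0, 0], [0, 0, 0.02, 0, 0], [0, 0, 0, 0, 0], [0, 0, 0.007, 0, 0], [0, 0, 0.007, 0, 0], [0, 0, 0.007, 0, 0], [0, 0, 0, 0, 0]]]'

```text
t: 13.55
position: [530.2, -214.5, 86.9]
tool_rot: [0.0, 0.879, 0.476, 0.0]
wrist_force: [-0.1, 0.0, 1.4]
gripper_width: 0.274
grasp_force: 59.7
```

Run:
```python
from h import *
go([530,-214.4,75.7],-33.1);print(sense()["torque"].round(3))
```

```text
t 13.55 pos [ 530.2 -214.5   86.9] yaw -33.16 tiltz [ 6.e-04 -0.e+00 -1.e+00] w 0.274 F [-0.1  0.   1.4] q7 0.06
turn units -0.0014 shift units [-0.0001 -0.0009  0.0372] mm [-0.  -0.3 11.2]
[0.029 0.033 0.012]
```

move_arm --moves '[[[0, 0, 0.005, 0, 0], [0, 0, 0.005, 0, 0], [0, 0, 0.005, 0, 0], [0, 0, 0.005, 0, 0], [0, 0, 0.005, 0, 0], [0, 0, 0.005, 0, 0], [0, 0, 0, 0, 0], [0, 0, 0, 0, 0]]]'

```text
t: 14.55
position: [530.3, -214.6, 78.0]
tool_rot: [0.0, 0.879, 0.476, 0.0]
wrist_force: [0.3, 0.3, 7.9]
gripper_width: 0.268
grasp_force: 60.7
```

Run:
```python
from h import *
go([530,-214.4,75.7],-33.1)
for i in range(3): read_camera("side");print(sense()["torque"].round(3),sense()["wrist_force"].round(2))
```

```text
t 14.55 pos [ 530.3 -214.6   78. ] yaw -33.16 tiltz [ 6.e-04  0.e+00 -1.e+00] w 0.268 F [0.3 0.3 7.9] q7 0.07
turn units -0.0014 shift units [-0.     -0.001   0.0076] mm [-0.  -0.3  2.3]
[0.107 0.086 0.004] [-0.48 -0.2   7.08]
[-0.005  0.076 -0.006] [-0.36  0.9   6.57]
[ 0.12   0.065 -0.044] [0.02 0.72 7.69]
```

move_arm --moves '[[[0, 0, 0.005, 0, 0], [0, 0, 0.005, 0, 0], [0, 0, 0.005, 0, 0], [0, 0, 0.005, 0, 0], [0, 0, 0.005, 0, 0], [0, 0, 0, 0, 0], [0, 0, 0, 0, 0], [0, 0, 0, 0, 0]]]'

```text
t: 15.7
position: [531.1, -215.1, 74.4]
tool_rot: [-0.0, 0.88, 0.476, 0.002]
wrist_force: [-14.5, 8.2, 53.8]
gripper_width: 0.272
grasp_force: 66.4
```

Run:
```python
from h import *
go([530,-214.4,75.7],-33.1)
t=[];f=[]
for i in range(6): read_camera("side");s=sense();t.append(s["torque"]);f.append(s["wrist_force"])
print(np.mean(t,0).round(3),np.mean(f,0).round(2))
```

```text
t 15.7 pos [ 531.1 -215.1   74.4] yaw -33.2 tiltz [ 0.0029  0.0022 -1.    ] w 0.272 F [-14.5   8.2  53.8] q7 0.07
turn units -0.0022 shift units [ 0.     -0.0043 -0.0044] mm [ 0.  -1.3 -1.3]
[2.164 4.    0.027] [-15.12   8.    54.25]
```

The lid is fully home: the face is 14 mm below its start, against the hard stop. At 54 N the push is more than needed, so I'll ease off to a moderate press and then lift.

move_arm --moves '[[[0, 0, -0.005, 0, 0], [0, 0, -0.005, 0, 0], [0, 0, 0, 0, 0], [0, 0, 0, 0, 0], [0, 0, 0, 0, 0], [0, 0, 0, 0, 0], [0, 0, 0, 0, 0], [0, 0, 0, 0, 0]]]'

```text
t: 17.0
position: [530.7, -214.8, 75.0]
tool_rot: [0.0, 0.88, 0.476, 0.001]
wrist_force: [-5.8, 3.7, 25.4]
gripper_width: 0.277
grasp_force: 62.7
```

Run:
```python
from h import *
go([530,-214.4,75.7],-33.1);print(sense()["torque"].round(3))
```

```text
t 17.0 pos [ 530.7 -214.8   75. ] yaw -33.17 tiltz [ 1.8e-03  6.0e-04 -1.0e+00] w 0.277 F [-5.8  3.7 25.4] q7 0.07
turn units -0.0017 shift units [-0.0001 -0.0028 -0.0022] mm [-0.  -0.8 -0.7]
[ 0.867  1.503 -0.033]
```

move_arm --moves '[[[0, 0, -0.01, 0, 0], [0, 0, -0.02, 0, 0], [0, 0, -0.05, 0, 0], [0, 0, -0.1, 0, 0], [0, 0, -0.05, 0, 0], [0, 0, 0, 0, 0], [0, 0, 0, 0, 0], [0, 0, 0, 0, 0]]]'

```text
t: 18.0
position: [529.5, -214.2, 141.3]
tool_rot: [-0.0, 0.879, 0.476, -0.001]
wrist_force: [-0.4, -0.6, -1.6]
gripper_width: 0.275
grasp_force: 59.4
```

Run:
```python
from h import *
go([506.5,271.5,110],-33.1)
a=read_camera("side")[190:295,280:420]
k=lambda a:cv2.resize(a[...,::-1],(800,600),interpolation=cv2.INTER_CUBIC)
im=k(a);cv2.imwrite("pics/m8.png",im)
# bed white corners vs first picture: extreme points of bed region below the pad
b=cv2.imread("pics/side.png")[236:288,300:380].astype(int);c=read_camera("side")[236:288,300:380,::-1].astype(int)
d=np.abs(b-c).max(2)>40;print(np.argwhere(d)[:, ::-1].min(0)+[300,236] if d.any() else None, np.argwhere(d)[:, ::-1].max(0)+[300,236],d.sum(1))
```

```text
t 18.0 pos [ 529.5 -214.2  141.3] yaw -33.16 tiltz [-1.5e-03  3.0e-04 -1.0e+00] w 0.275 F [-0.4 -0.6 -1.6] q7 0.01
turn units -0.0013 shift units [ 1.3144 -0.9484  0.1042] mm [ 394.3 -284.5   31.3]
[332 236] [355 250] [17 16 17 19 17 16 11  8 10  9  7  0  5 15 10  0  0  0  0  0  0  0  0  0
  0  0  0  0  0  0  0  0  0  0  0  0  0  0  0  0  0  0  0  0  0  0  0  0
  0  0  0  0]
```

move_arm --moves '[[[0.1, -0.07, 0, 0, 0], [0.146, -0.106, 0, 0, 0], [0.146, -0.106, 0, 0, 0], [0.146, -0.106, 0, 0, 0], [0.146, -0.106, 0, 0, 0], [0.146, -0.106, 0, 0, 0], [0.146, -0.106, 0, 0, 0], [0.146, -0.106, 0, 0, 0]]]'

```text
t: 19.1
position: [509.8, 202.3, 142.1]
tool_rot: [-0.0, 0.88, 0.476, 0.0]
wrist_force: [1.2, -0.3, -0.5]
gripper_width: 0.271
grasp_force: 59.4
```

move_arm --moves '[[[0.12, -0.09, 0, 0, 0], [0.07, -0.05, 0, 0, 0], [0, 0, 0, 0, 0], [0, 0, 0.1, 0, 0], [0, 0, 0.1, 0, 0], [0, 0, 0, 0, 0], [0, 0, 0, 0, 0], [0, 0, 0, 0, 0]]]'

```text
t: 20.1
position: [507.1, 271.2, 83.6]
tool_rot: [-0.0, 0.88, 0.476, 0.001]
wrist_force: [0.1, 0.4, -1.5]
gripper_width: 0.274
grasp_force: 59.4
```

Run:
```python
from h import *
go([506.5,271.5,32],-33.1)
a=read_camera("side");A=a[125:215,180:280];t=read_camera("top")[150:240,330:430];L=a[230:300,300:380]
k=lambda a,s:cv2.resize(a[...,::-1],s,interpolation=cv2.INTER_CUBIC)
cv2.imwrite("pics/m9.png",np.hstack([k(A,(500,450)),np.vstack([k(L,(300,225)),k(t,(300,225))])]))
def res(im,ref): pass
```

```text
t 20.1 pos [507.1 271.2  83.6] yaw -33.2 tiltz [ 0.0016  0.0013 -1.    ] w 0.274 F [ 0.1  0.4 -1.5] q7 -0.87
turn units -0.0022 shift units [-0.0003 -0.0022  0.172 ] mm [-0.1 -0.6 51.6]
```

View pics/m9.png

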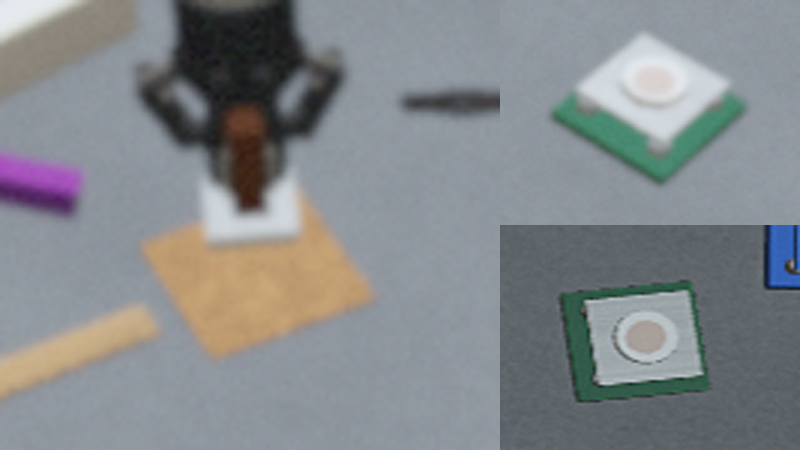

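The tamper hangs upright over the mat. The press tiles show the bed up and level with the lid on. Now I'll lower gently to contact.

move_arm --moves '[[[0, -0.002, 0.06, 0, 0], [0, 0, 0.06, 0, 0], [0, 0, 0.03, 0, 0], [0, 0, 0.01, 0, 0], [0, 0, 0, 0, 0], [0, 0, 0.003, 0, 0], [0, 0, 0, 0, 0], [0, 0, 0, 0, 0]]]'

```text
t: 21.2
position: [505.8, 271.7, 33.5]
tool_rot: [-0.0, 0.879, 0.476, 0.0]
wrist_force: [0.2, -0.1, -1.1]
gripper_width: 0.272
grasp_force: 59.4
```

move_arm --moves '[[[0, 0, 0.003, 0, 0], [0, 0, 0, 0, 0], [0, 0, 0.002, 0, 0], [0, 0, 0, 0, 0], [0, 0, 0, 0, 0], [0, 0, 0, 0, 0], [0, 0, 0, 0, 0], [0, 0, 0, 0, 0]]]'

```text
t: 22.2
position: [505.8, 271.8, 32.7]
tool_rot: [-0.0, 0.879, 0.476, 0.0]
wrist_force: [-5.4, -1.6, 12.9]
gripper_width: 0.272
grasp_force: 61.3
```

move_arm --moves '[[[0, 0, -0.001, 0, 0], [0, 0, 0, 0, 1], [0, 0, 0, 0, 1], [0, 0, 0, 0, 1], [0, 0, 0, 0, 1], [0, 0, 0, 0, 1], [0, 0, -0.05, 0, 1], [0, 0, -0.1, 0, 1]]]'

```text
t: 23.2
position: [505.3, 271.2, 77.7]
tool_rot: [0.0, 0.88, 0.476, -0.001]
wrist_force: [0.2, 0.1, 0.4]
gripper_width: 1.0
grasp_force: 0.0
```

move_arm --moves '[[[0, 0, -0.15, 0, 1], [0, 0, -0.15, 0, 1], [-0.05, -0.1, 0, 0, 1], [-0.1, -0.1, 0, 0, 1], [-0.1, -0.1, 0, 0, 1], [0, 0, 0, 0, 1], [0, 0, 0, 0, 1], [0, 0, 0, 0, 1]]]'

```text
t: 24.2
position: [390.4, 258.0, 167.4]
tool_rot: [0.0, 0.88, 0.475, 0.0]
wrist_force: [0.1, 0.4, -0.2]
gripper_width: 1.004
grasp_force: 0.0
```

Run:
```python
from h import *
go([506.5,271.5,32],-33.1)
a=read_camera("top")[...,::-1].copy();s=read_camera("side")[...,::-1].copy();cv2.imwrite("pics/t10.png",a);cv2.imwrite("pics/s10.png",s)
# projected model outlines
an=np.radians(-33.2);R=np.array([[np.cos(an),-np.sin(an)],[np.sin(an),np.cos(an)]]);c=np.array([[1,1],[1,-1],[-1,-1],[-1,1]])
k=lambda a,x,y:cv2.resize(a[y-37:y+38,x-50:x+50],(400,300),interpolation=cv2.INTER_CUBIC)
print("tops",{n:proj(n,np.r_[np.c_[30*c@R.T+[506,271.7],[15]*4]]).round(1).tolist() for n in("top","side")})
cv2.imwrite("pics/m10.png",np.vstack([np.hstack([k(a,180,204),k(s,232,175)]),np.hstack([cv2.resize(a,(400,300)),cv2.resize(s,(400,300))])]))
# lightness-based pad segmentation in the top view
h=cv2.cvtColor(a,cv2.COLOR_BGR2HSV);m=((h[...,1]<50)&(h[...,2]>130)).astype(np.uint8)[175:235,150:212];q=np.argwhere(m)[:,::-1]+[150,175];print(len(q),cv2.minAreaRect(q.astype(np.float32)))
r=cv2.minAreaRect(q.astype(np.float32));print("pad centre",atz("top",[r[0]],15))
```

```text
t 24.2 pos [390.4 258.  167.4] yaw -33.23 tiltz [ 1.e-03 -3.e-04 -1.e+00] w 1.004 F [ 0.1  0.4 -0.2] q7 -1.24
turn units -0.0029 shift units [0.2491 0.2995 0.4514] mm [ 74.7  89.9 135.4]
tops {'top': [[175.8, 187.6], [195.9, 201.0], [182.1, 221.2], [161.9, 207.8]], 'side': [[238.3, 169.4], [239.9, 181.9], [221.7, 183.5], [220.7, 171.0]]}
403 ((176.1724090576172, 207.9310302734375), (23.897214889526367, 32.75566482543945), 34.508522033691406)
pad centre [[497.13402506 278.33867876  15.        ]]
```

View pics/m10.png

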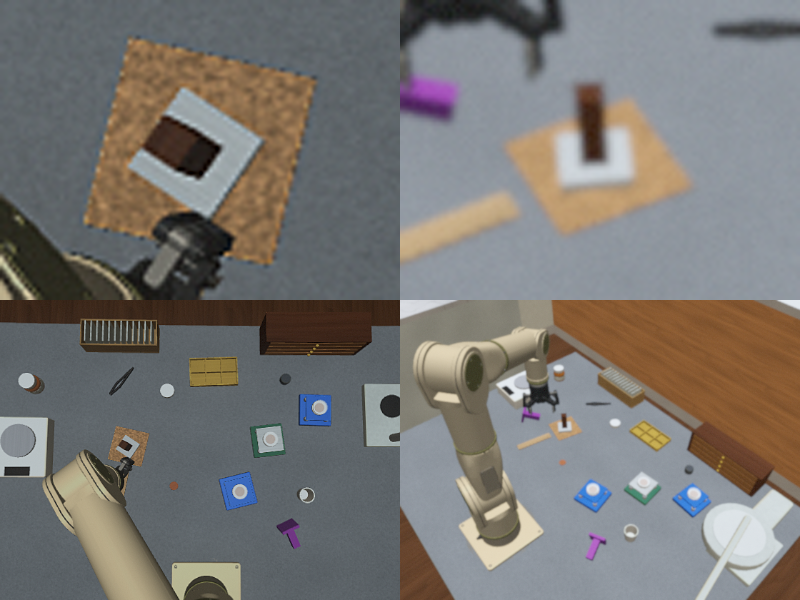

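The last picture shows the tamper upright. Its pad corners in the top view match a pad centred at (506,272) on the mat to within about 1 px. The gripper is clear and the bystanders are in place.

```bash
python3 -c "
from rig import close_job
print(close_job())"
```

```text
the job is handed in; nothing more can be done
None
```

The job is handed in at about 24 s: I stood the tamper up and let it go, retook it, and pressed the lid home with the bed bottomed (judged from travel and force; the press peaked at about 54 N, well over the 15–20 N advised, before I eased off). The bed sprang back up, and the tamper stands upright within about 1 mm of the mat's centre, with the other things looking unmoved in the last picture.

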